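# Stand the knocked-over wood-slice samples back up

## Task

Two of the three wood-slice sample stands, the star and the fir, lie knocked flat on their backs. Stand both upright again where they are: with the fingertips gently push over the raised foot, so that the stand rolls up over its heel edge and drops onto its foot, without gripping, lifting or carrying it. Keep off the slices, whose varnish is still wet, and leave the third stand and the other things on the table alone.

Things in the scene. Friction and masses are not known exactly. Their poses are not given: they have to be found in the camera images.
- stand_star: Sample stand with a burnt star, an L: a round slice, sawn flat below, fixed to the back edge of a flat foot. Origin: middle of its heel (straight lower back edge, 55 mm long). Own z up the slice, -x heel to toe, y along the heel. Foot 16 mm thick, 104 wide, reaching 105 forward of the heel, toe corners rounded. 113 mm tall. Starts on its back: drawing up, foot sticking straight up from the table.
- stand_fir: Sample stand with a burnt fir twig, made alike, same frame, also on its back: foot 16 mm thick, 92 wide, reaching 95 from the heel; 98 mm tall. Both stands weigh about 0.24 kg and lie with own z level, pointing away from the robot within 40 degrees; the foot is at the robot's end, its underside facing the robot. Rolled about the heel they pass balance near 50 degrees, then drop onto the foot.
- stand_heart: Sample stand with a burnt heart, the same construction and frame, which is still standing upright and is to be left alone: foot 16 mm thick, 96 mm wide, reaching 100 mm; 105 mm tall, slice 112 mm wide.
- slice_star: The star stand's slice, rigid with it, wet varnish: not to be touched. Frame and origin as its stand's (heel middle). 16 mm thick: own x = -16 mm is the drawn face, x = 0 the back; 120 mm wide, 113 tall.
- slice_fir: The fir stand's slice, likewise wet, same frame as its stand: 16 mm thick, 104 wide, 98 tall.
- slice_heart: The heart stand's slice, likewise wet, same frame as its stand: 16 mm thick, 112 wide, 105 tall.
- blank: Loose undecorated wood slice lying flat near the robot, 92 mm across, 15 mm thick; origin in the middle of its underside. Leave alone.
- varnish_jar: Closed amber varnish jar with a paper label and black lid, 62 mm across, 64 mm tall; origin in the middle of its underside. Leave alone.
- pen: Black wood-burning pen with an orange grip, 20 mm thick, 165 mm long, lying in a black plastic tray 60 x 200 mm and 22 mm high; origin on its axis at the back end of the orange grip. Leave alone.

How it is judged (in metres and radians):
At the end, for the whole second after the job is handed in: All three stands stand upright on the table (within 0.08 rad), at rest; the heel edges of the star and fir stands are within 60 mm of where they lay, and the heart stand within 15 mm (angle between each of stand_star, stand_fir, stand_heart's own z axis and vertical below 0.08 rad and height (world z) of each of stand_star, stand_fir below 0.008 m and distance of each of stand_star, stand_fir from where it was at the start of the episode below 0.06 m and distance of stand_heart from where it was at the start of the episode below 0.015 m and linear speed of each of stand_star, stand_fir below 0.02 m/s and angular speed of each of stand_star, stand_fir below 0.1 rad/s); the robot touches nothing.
It fails at once if a stand is lifted: its heel edge comes more than 25 mm off the table (height (world z) of any of stand_star, stand_fir above 0.025 m).
It fails at once if a stand is dragged or carried more than 80 mm away from where it lay (distance of any of stand_star, stand_fir from where it was at the start of the episode above 0.08 m).
It fails at once if a stand is gripped or squeezed, or pressed hard (more than 15 N of finger force on it) (contact force between the fingers and stand_star above 15 N or contact force between the fingers and stand_fir above 15 N).
It fails at once if the robot touches the wet varnish of a slice (more than 1.0 N) (contact force between any of the fingers, the arm and slice_star above 1 N or contact force between any of the fingers, the arm and slice_fir above 1 N or contact force between any of the fingers, the arm and slice_heart above 1 N).
It fails at once if the heart stand or another bystander is disturbed (moved more than 15 mm) (distance of any of stand_heart, blank, varnish_jar, pen from where it was at the start of the episode above 0.015 m).
It also fails if it takes over 51 s, if anything falls off the work surface, if the arm or the gripper's body presses on something with over 40 N, if the wrist force passes 120 N, or if a joint passes its speed limit or range.

## Robot

A 7-joint arm with a two-finger parallel gripper is mounted at the origin on the work surface. World frame = base frame: x ahead of the robot, y to its left, z up, the work surface at z = 0. Lengths are in mm, angles in rad, forces in N, time in s.
With the tool pointing down it reaches from about 425 to 950 mm from the base axis. Payload 4.7 kg.
Tool frame: the origin (TCP) lies between the finger pads; the fingertips stand r.nose_length ahead of it and the grasp point (between the pads) lies 6 mm ahead of it (r.nose_length is the distance from the TCP to the fingertips, in mm); z points along the fingers, y is the line along which they close (so a half turn about z gives the same grasp; the last joint's range is limited). The gripper opens to 85 mm and grips with 20 to 120 N. Pads are 22 mm wide; open, the fingers measure 114 mm over their backs; the gripper's body (76 mm by 85 mm) begins 54 mm behind the grasp point. The pads swing forward as they close: fully open they stand 13 mm farther back than shut.
Start: joints at [-1.368, 0.469, -0.049, 1.532, 0.024, 1.141, -0.082], TCP at [155.025, 656.973, 256.335] pointing down, gripper open.
Joint ranges: [-2.59, 2.59], [-0.33, 1.99], [-1.39, 1.29], [0.1, 2.45], [-1.04, 4.18], [0.21, 1.99], [-2.66, 2.66]. Speed limits (rad/s): [2.57, 2.57, 3.14, 3.14, 3.14, 3.14, 3.14].

## Interface

Orientations are given as a unit quaternion [x, y, z, w].
In Python, from station import get_obs, read_camera, hand_in, r gives the robot as it stands.
- The arm moves only by the tool step_arm, never from a script. Its arguments are lists of equal length, an entry for each row: "angular": the turn, a rotation vector about the tool's x, y, z in degrees, a list of three; "dp": the shift along the tool's x, y, z in units of 50 mm (1.0 is 50 mm), a list of three; "fingers": the finger opening in mm, from 0 to 85.4. A call has 1 to 12 rows; each row shifts and turns the commanded pose from where the row before left it, along the tool's axes as they then stand; what a row does not reach is not made up. A row lasts 1/10 s, in which the tool goes at most 50 mm and 8.59 degrees, less where a joint would pass 70% of its speed; a pose out of reach is approached as far as the arm can. A call is refused whole if a number of a shift passes 1 or a number of a turn 8.59, either way. A call with a gripper value outside its range is refused whole. The fingers move at their own pace and stop on an object; the grip force is fixed at half the most. Time passes only in rows, so rows that do not move let the fingers close. It gives the time, the measured TCP pose, the force, the opening and the grip force at its end, in the units of the state.
- get_obs(): the state, without advancing time (a new reading comes with each control period).
- read_camera(name): name is "side" or "top"; returns a dict with "pixels" (384x512x3 uint8, blue, green, red), "range_z" (384x512 float32, mm along the optical axis (not along the pixel's ray), 0 where there is no reading), "fov_y" (degrees; the focal length in pixels is half the picture's height over the tangent of half this angle, whatever the lens; pixels are square), "cx", "cy" (the principal point, pixels), "T" (4x4, takes a point from camera to world coordinates). Camera axes: x right, y down, z forward; pixel columns grow to the right and rows downward; lengths in mm; the calibration is good to about 2 mm. A picture is of the moment at which its call begins.
- hand_in(): hands the job in; it is judged then, once.
The state is a dict: "time": time; "joint_positions": joint angles; "qd": joint speeds; "effort": joint torques, N m; "position": TCP position; "orientation": TCP orientation; "force": force on the tool from outside, world axes, zero at the start; "torque": the same for the moment, N m; "opening": finger opening in mm; "grasp_force": force on a finger pad.
Only numpy, scipy, OpenCV 4.12 (cv2) and the standard library are available. Lean on these libraries where they do the work, as an engineer would, in place of code of your own. Each camera call takes 0.05 s, during which the arm holds its last target. There are 200 camera calls.

## Working session

There is one attempt and no reset: what is moved stays moved. The work goes in short steps, Python scripts to look and compute and a tool call to move; the robot and the scene stay as the last step left them, time stands still between calls to the robot, and variables do not carry over. Pictures are saved under pics/ and viewed, at most 10 in all, crops included, and the job is handed in when it is done.

Besides the shell and the picture viewer there is one more tool, called after "Request:" by a JSON object that holds its "api" and its "payload", one argument or row to a line. step_arm: Moves the arm, as the interface text tells. Its arguments: {"type":"object","properties":{"angular":{"type":"array","items":{"type":"array","items":{"type":"number"}}},"dp":{"type":"array","items":{"type":"array","items":{"type":"number"}}},"fingers":{"type":"array","items":{"type":"number"}}},"required":["angular","dp","fingers"]}

```bash
mkdir -p pics; cat > h.py <<'E'
import numpy as np,cv2
from station import get_obs, read_camera, hand_in, r
def cloud(c):
    h,w=c["range_z"].shape; f=h/2/np.tan(np.radians(c["fov_y"])/2)
    v,u=np.mgrid[:h,:w]; z=c["range_z"].astype(float)
    P=np.stack([(u-c["cx"])/f*z,(v-c["cy"])/f*z,z,np.ones_like(z)],-1)@np.array(c["T"]).T
    P=P[...,:3]; P[z==0]=np.nan
    return P
E
python3 - <<'E'
from h import *
o=get_obs(); print(o["time"],o["position"],o["orientation"],r.nose_length,o["opening"])
ims=[]
for n in("top","side"):
    c=read_camera(n); np.savez("c_"+n,P=cloud(c),px=c["pixels"]); cv2.imwrite(f"pics/{n}0.png",c["pixels"]); print(n,np.round(c["T"],3).tolist(),c["fov_y"])
E
```

```text
0.0 [154.91400783 656.43460291 255.25602706] [ 1.15613468e-01  9.93293790e-01 -9.82751096e-04 -7.96170049e-05] 25.0 85.83726400995322
top [[0.03, -0.992, 0.126, 442.165], [-1.0, -0.03, 0.003, 18.884], [0.001, -0.127, -0.992, 1138.468], [0.0, 0.0, 0.0, 1.0]] 48.48357308749007
side [[-0.9, -0.293, 0.323, 323.86], [-0.436, 0.572, -0.695, 590.797], [0.019, -0.766, -0.642, 597.968], [0.0, 0.0, 0.0, 1.0]] 52.82892374082784
```

View pics/top0.png

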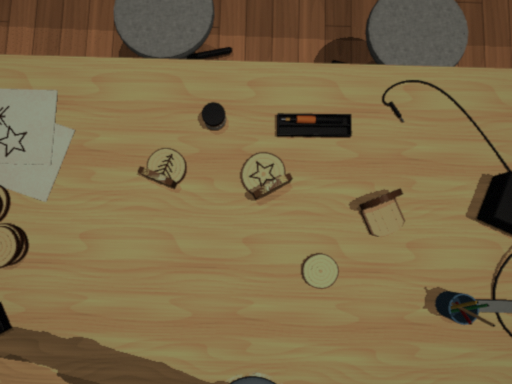

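View pics/side0.png

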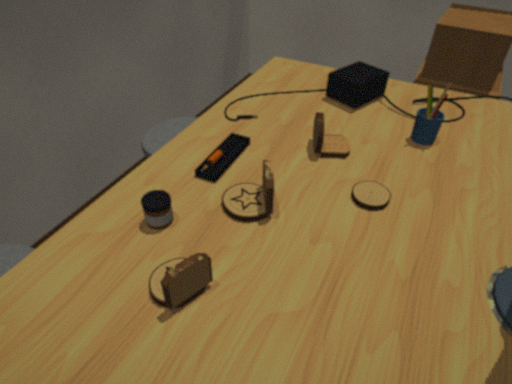

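Top view: the fir lies at about (163,168) with its raised foot running (140,170)-(175,186). The star is at (265,175), its foot running (252,195)-(291,178). The heart stands at (382,210), the jar is at (213,116), the tray at (313,125) and the blank at (320,270).

```bash
python3 - <<'E'
from h import *
d=np.load("c_top.npz"); P=d["P"]
s=np.load("c_side.npz")["P"]
print("table z",np.nanmedian(P[230:300,120:280,2]),np.nanmedian(s[220:300,250:330,2]))
def ob(name,u0,u1,v0,v1,top):
    Q=P[v0:v1,u0:u1].reshape(-1,3); Q=Q[Q[:,2]>5]
    F=Q[Q[:,2]>top]
    rect=cv2.minAreaRect(F[:,:2].astype(np.float32)); 
    print(name,len(F),"foot top rect",np.round(cv2.boxPoints(rect),0).tolist(),"z",np.percentile(F[:,2],[10,50,95]).round(1))
    c=np.array(rect[0])
    # slice points
    S=Q[(Q[:,2]>9)&(Q[:,2]<22)]
    (cc,rr)=cv2.minEnclosingCircle(S[:,:2].astype(np.float32)); print("  slice circ",np.round(cc),round(rr), S[:,2].mean().round(1))
    # side-view points within 110 of slice center
    q=s.reshape(-1,3); q=q[np.hypot(*(q[:,:2]-c).T)<75]
    q=q[q[:,2]>35]; r2=cv2.minAreaRect(q[:,:2].astype(np.float32)); print("  side z>35",len(q),np.round(cv2.boxPoints(r2)).tolist(),"zmax",np.percentile(q[:,2],[50,98]).round(1))
ob("fir",130,195,140,196,85)
ob("star",235,298,145,206,93)
for n,(u0,u1,v0,v1) in dict(jar=(198,230,98,134),tray=(272,355,108,142),heart=(350,410,185,242),blank=(298,342,250,292)).items():
    Q=P[v0:v1,u0:u1].reshape(-1,3);Q=Q[Q[:,2]>6];print(n,np.percentile(Q,[2,98],axis=0).round().tolist())
E
```

```text
table z -0.6104775032410998 0.060013037428234384
fir 198 foot top rect [[580.0, 227.0], [595.0, 221.0], [623.0, 293.0], [607.0, 299.0]] z [88.  92.5 96.5]
  slice circ [632. 245.] 58 16.2
  side z>35 1493 [[578.0, 223.0], [595.0, 216.0], [629.0, 303.0], [612.0, 310.0]] zmax [74.5 95.8]
star 260 foot top rect [[554.0, 5.0], [602.0, -79.0], [617.0, -71.0], [568.0, 14.0]] z [ 96.3 102.9 106.7]
  slice circ [618. -16.] 68 16.2
  side z>35 486 [[553.0, 11.0], [605.0, -80.0], [620.0, -72.0], [568.0, 19.0]] zmax [ 89.4 105.9]
jar [[743.0, 96.0, 13.0], [799.0, 151.0, 67.0]]
tray [[733.0, -242.0, 6.0], [793.0, -47.0, 25.0]]
heart [[475.0, -377.0, 11.0], [577.0, -265.0, 105.0]]
blank [[335.0, -208.0, 11.0], [416.0, -124.0, 20.0]]
```

Request:
{"api": "step_arm", "payload": {
  "angular": [
    [0,0,8.1],
    [0,0,0],
    [0,0,0],
    [0,0,0],
    [0,0,0],
    [0,0,0],
    [0,0,0],
    [0,0,0],
    [0,0,0],
    [0,0,0],
    [0,0,0],
    [0,0,0]
  ],
  "dp": [
    [0,0,0],
    [-0.73,-0.25,0],
    [-0.73,-0.25,0],
    [-0.73,-0.25,0],
    [-0.73,-0.25,0],
    [-0.73,-0.25,0],
    [-0.73,-0.25,0],
    [-0.73,-0.25,0],
    [-0.73,-0.25,0],
    [-0.73,-0.25,0],
    [-0.73,-0.25,0],
    [-0.73,-0.25,0]
  ],
  "fingers": [0,0,0,0,0,0,0,0,0,0,0,0]
}}

```text
time: 1.3
position: [479.6, 381.2, 255.9]
orientation: [0.185, 0.983, -0.0, -0.0]
force: [1.1, 0.1, 0.1]
opening: -0.0
grasp_force: 0.0
```

Request:
{"api": "step_arm", "payload": {
  "angular": [
    [0,0,0],
    [0,0,0],
    [0,0,0],
    [0,0,0],
    [0,0,0],
    [0,0,0],
    [0,0,0]
  ],
  "dp": [
    [-0.73,-0.25,0],
    [-0.73,-0.25,0],
    [-0.73,-0.25,0],
    [-0.73,-0.25,0],
    [-0.73,-0.25,0],
    [0,0,0],
    [0,0,0]
  ],
  "fingers": [0,0,0,0,0,0,0]
}}

```text
time: 2.0
position: [626.2, 256.7, 255.5]
orientation: [0.187, 0.982, -0.0, -0.001]
force: [-0.2, 1.3, -0.7]
opening: 0.2
grasp_force: 0.0
```

Request:
{"api": "step_arm", "payload": {
  "angular": [
    [0,0,0],
    [0,0,0],
    [0,0,0],
    [0,0,0],
    [0,0,0]
  ],
  "dp": [
    [-0.08,-0.05,0.6],
    [0,0,0.6],
    [0,0,0.6],
    [0,0,0.3],
    [0,0,0]
  ],
  "fingers": [0,0,0,0,0]
}}

```text
time: 2.5
position: [626.4, 255.0, 148.8]
orientation: [0.184, 0.983, -0.001, -0.002]
force: [0.1, -0.7, -0.0]
opening: 0.1
grasp_force: 0.0
```

```bash
python3 - <<'E'
from h import *
c=read_camera("side");P=cloud(c)
cv2.imwrite("pics/s1.png",cv2.resize(c["pixels"][150:340,90:290],None,fx=3,fy=3))
H=np.array([595,266.5]);u=np.array([.931,-.364]);l=np.array([.364,.931])
q=P.reshape(-1,3);q=q[np.isfinite(q[:,0])];d=(q[:,:2]-H)@u;w=(q[:,:2]-H)@l
m=(abs(w)<70)&(d>-60)&(d<120)
for z0 in range(110,200,10):
    k=m&(q[:,2]>z0)&(q[:,2]<=z0+10)
    if k.sum()>5: print(z0,k.sum(),np.percentile(d[k],[2,98]).round(),np.percentile(w[k],[2,98]).round())
k=m&(q[:,2]>102);print("lowest",np.sort(q[k][:,2])[:5])
E
```

```text
120 13 [22. 28.] [-4.  8.]
130 72 [21. 37.] [-12.  15.]
140 88 [22. 38.] [-11.  15.]
150 74 [21. 37.] [-10.  15.]
160 78 [20. 29.] [-17.  23.]
170 249 [20. 42.] [-33.  35.]
180 221 [17. 42.] [-39.  42.]
190 259 [16. 38.] [-47.  50.]
lowest [125.01800313 126.03635571 126.87494818 126.98560808 127.42012903]
```

View pics/s1.png

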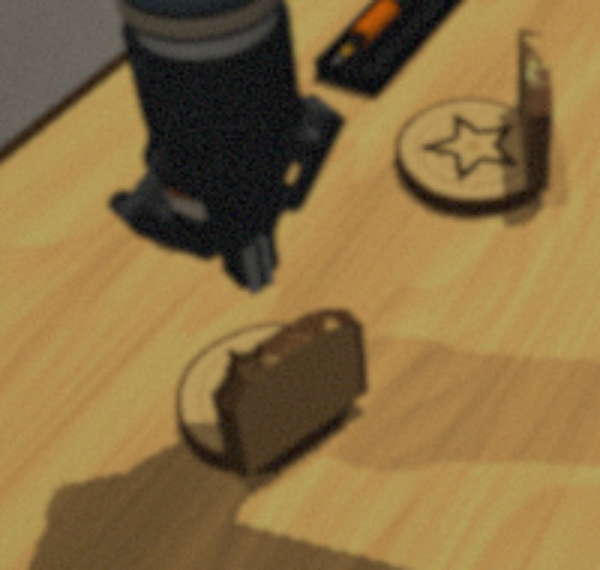

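The closed fingertips at crop (250,280) are behind the fir foot, centred on it. Their near face is about 5 mm beyond the foot's inner face, so I back off 8 mm, descend and then approach.

Request:
{"api": "step_arm", "payload": {
  "angular": [
    [0,0,0],
    [0,0,0],
    [0,0,0],
    [0,0,0],
    [0,0,0],
    [0,0,0],
    [0,0,0],
    [0,0,0],
    [0,0,0],
    [0,0,0]
  ],
  "dp": [
    [-0.16,0,0],
    [0,0,0.4],
    [0,0,0.4],
    [0,0,0],
    [0.1,0,0],
    [0.1,0,0],
    [0.06,0,0],
    [0.06,0,0],
    [0.06,0,0],
    [0.06,0,0]
  ],
  "fingers": [0,0,0,0,0,0,0,0,0,0]
}}

```text
time: 3.55
position: [616.0, 259.2, 111.9]
orientation: [0.186, 0.983, 0.0, 0.001]
force: [0.5, -0.4, 0.7]
opening: -0.0
grasp_force: 0.4
```

Request:
{"api": "step_arm", "payload": {
  "angular": [
    [0,0,0],
    [0,0,0],
    [0,0,0],
    [0,0,0]
  ],
  "dp": [
    [0.06,0,0],
    [0.06,0,0],
    [0.06,0,0],
    [0.06,0,0]
  ],
  "fingers": [0,0,0,0]
}}

```text
time: 3.95
position: [604.2, 263.6, 111.2]
orientation: [0.186, 0.983, -0.0, -0.0]
force: [0.6, -0.1, 0.2]
opening: 0.3
grasp_force: 0.4
```

```bash
cat >> h.py <<'E'
def prof(P,H,u,half=60):
    "lateral-collapsed profile: per distance bin, z range, plus plane fit of the foot underside/inner tilt"
    H=np.array(H);u=np.array(u);l=np.array([-u[1],u[0]])
    q=P.reshape(-1,3);q=q[np.isfinite(q[:,0])];d=(q[:,:2]-H)@u;w=(q[:,:2]-H)@l
    m=(abs(w)<half)&(d>-130)&(d<130)&(q[:,2]>6)&(q[:,2]<118)
    for a in range(-130,130,10):
        k=m&(d>=a)&(d<a+10)
        if k.sum()>4: print(a,k.sum(),"z",np.percentile(q[k,2],[2,50,98]).round(),"w",np.percentile(w[k],[2,98]).round())
E
python3 - <<'E'
from h import *
c=read_camera("side");prof(cloud(c),[595,266.5],[.931,-.364])
E
```

```text
-20 695 z [54. 80. 95.] w [-42.  45.]
-10 814 z [ 12.  49. 112.] w [-43.  46.]
0 149 z [  6.  98. 117.] w [-21.  46.]
10 27 z [  8. 101. 114.] w [13. 46.]
20 59 z [ 9. 21. 24.] w [38. 51.]
30 79 z [10. 24. 26.] w [33. 53.]
40 161 z [16. 27. 30.] w [-43.  53.]
50 209 z [23. 29. 32.] w [-48.  52.]
60 166 z [28. 31. 34.] w [-10.  47.]
70 133 z [30. 33. 36.] w [-9. 42.]
80 78 z [32. 34. 37.] w [-1. 34.]
90 5 z [34. 35. 36.] w [ 5. 16.]
```

Request:
{"api": "step_arm", "payload": {
  "angular": [
    [0,0,0],
    [0,0,0],
    [0,0,0],
    [0,0,0],
    [0,0,0],
    [0,0,0],
    [0,0,0],
    [0,0,0],
    [0,0,0],
    [0,0,0],
    [0,0,0],
    [0,0,0]
  ],
  "dp": [
    [0.06,0,0.01],
    [0.06,0,0.01],
    [0.06,0,0.01],
    [0.06,0,0.01],
    [0.06,0,0.01],
    [0.06,0,0.01],
    [0.06,0,0.01],
    [0.06,0,0.02],
    [0.06,0,0.02],
    [0.06,0,0.02],
    [0.06,0,0.02],
    [0.06,0,0.03]
  ],
  "fingers": [0,0,0,0,0,0,0,0,0,0,0,0]
}}

```text
time: 5.2
position: [570.7, 276.8, 102.2]
orientation: [0.185, 0.983, 0.0, -0.0]
force: [-0.4, 0.3, 0.0]
opening: 0.4
grasp_force: 0.1
```

```bash
python3 - <<'E'
from h import *
c=read_camera("side");prof(cloud(c),[595,266.5],[.931,-.364])
E
```

```text
-60 118 z [73. 77. 81.] w [-30.  31.]
-50 393 z [66. 80. 86.] w [-41.  44.]
-40 325 z [ 56.  90. 116.] w [-43.  46.]
-30 74 z [ 35.  63. 106.] w [-38.  46.]
-20 51 z [22. 46. 56.] w [-45.  46.]
-10 42 z [18. 34. 42.] w [-41.  46.]
0 144 z [22. 26. 29.] w [-43.  46.]
10 279 z [21. 31. 36.] w [-48.  50.]
20 223 z [23. 38. 44.] w [-1. 53.]
30 170 z [29. 45. 50.] w [15. 53.]
40 138 z [37. 52. 58.] w [-13.  52.]
50 82 z [42. 58. 63.] w [-7. 49.]
60 20 z [49. 61. 71.] w [11. 42.]
```

Request:
{"api": "step_arm", "payload": {
  "angular": [
    [0,0,0],
    [0,0,0],
    [0,0,0],
    [0,0,0],
    [0,0,0],
    [0,0,0],
    [0,0,0],
    [0,0,0]
  ],
  "dp": [
    [0.06,0,0.03],
    [0.06,0,0.03],
    [0.06,0,0.03],
    [0.06,0,0.04],
    [0.05,0,0.04],
    [0.05,0,0.04],
    [0.05,0,0.04],
    [0.05,0,0.04]
  ],
  "fingers": [0,0,0,0,0,0,0,0]
}}

```text
time: 6.05
position: [550.3, 284.8, 87.6]
orientation: [0.185, 0.983, 0.0, -0.0]
force: [0.5, 0.5, -1.2]
opening: -0.0
grasp_force: 0.0
```

```bash
python3 - <<'E'
from h import *
c=read_camera("side");prof(cloud(c),[595,266.5],[.931,-.364]);print(get_obs()["force"])
E
```

```text
-100 227 z [ 7. 15. 18.] w [-29.  31.]
-90 306 z [ 8. 16. 18.] w [-41.  43.]
-80 305 z [13. 17. 19.] w [-45.  45.]
-70 392 z [ 14.  17. 117.] w [-44.  45.]
-60 592 z [ 14.  65. 117.] w [-42.  45.]
-50 329 z [ 14.  17. 117.] w [-45.  46.]
-40 279 z [14. 17. 19.] w [-45.  46.]
-30 263 z [13. 17. 46.] w [-43.  46.]
-20 583 z [16. 44. 95.] w [-47.  52.]
-10 66 z [43. 66. 95.] w [17. 53.]
[-0.75808426  0.27457065 -0.50383022]
```

Request:
{"api": "step_arm", "payload": {
  "angular": [
    [0,0,0],
    [0,0,0],
    [0,0,0],
    [0,0,0],
    [0,0,-8.5],
    [0,0,-8.5],
    [0,0,-8.5],
    [0,0,-8.5],
    [0,0,-8.5],
    [0,0,-8.5],
    [0,0,0]
  ],
  "dp": [
    [0,0,-0.3],
    [0,0,-0.6],
    [0,0,-0.7],
    [0,0,-0.7],
    [0,0,-0.7],
    [0,0,-0.4],
    [0,0,0],
    [0,0,0],
    [0,0,0],
    [0,0,0],
    [0,0,0]
  ],
  "fingers": [0,0,0,0,0,0,0,0,0,0,0]
}}

```text
time: 7.2
position: [550.9, 284.4, 259.1]
orientation: [-0.255, 0.967, 0.0, 0.001]
force: [0.2, 0.1, -0.4]
opening: 0.2
grasp_force: 0.0
```

Request:
{"api": "step_arm", "payload": {
  "angular": [
    [0,0,0],
    [0,0,0],
    [0,0,0],
    [0,0,0],
    [0,0,0],
    [0,0,0],
    [0,0,0],
    [0,0,0],
    [0,0,0],
    [0,0,0]
  ],
  "dp": [
    [0.24,-0.73,0],
    [0.24,-0.73,0],
    [0.24,-0.73,0],
    [0.24,-0.73,0],
    [0.24,-0.73,0],
    [0.24,-0.73,0],
    [0.24,-0.73,0],
    [0.24,-0.73,0],
    [0,0,0],
    [0,0,0]
  ],
  "fingers": [0,0,0,0,0,0,0,0,0,0]
}}

```text
time: 8.2
position: [611.5, -17.8, 258.4]
orientation: [-0.253, 0.967, -0.0, 0.0]
force: [0.1, 0.1, -0.4]
opening: 0.1
grasp_force: 0.0
```

```bash
python3 - <<'E'
from h import *
p=get_obs()["position"];u=np.array([.868,.496]);e=p[:2]-np.array([579,-34.5]);print(p,"d",e@u,"w",e@[-u[1],u[0]])
c=read_camera("side");P=cloud(c);cv2.imwrite("pics/s2.png",c["pixels"])
prof(P,[595,266.5],[.931,-.364]);print();prof(P,[579,-34.5],u)
E
```

```text
[611.50987224 -17.78619318 258.42279503] d 36.50861729262234 w -1.61731230968913
-100 224 z [ 6. 15. 18.] w [-30.  32.]
-90 308 z [ 9. 16. 19.] w [-41.  44.]
-80 307 z [12. 16. 18.] w [-45.  45.]
-70 293 z [13. 16. 19.] w [-44.  46.]
-60 293 z [13. 16. 18.] w [-45.  46.]
-50 286 z [12. 16. 19.] w [-44.  46.]
-40 279 z [13. 16. 19.] w [-45.  46.]
-30 402 z [14. 17. 75.] w [-42.  45.]
-20 1523 z [17. 61. 96.] w [-46.  51.]
-10 268 z [48. 90. 97.] w [-39.  53.]

-10 5 z [ 98. 101. 105.] w [-33.  33.]
0 248 z [ 20.  91. 107.] w [-28.  50.]
10 359 z [ 10.  66. 106.] w [-43.  50.]
20 141 z [ 7. 17. 19.] w [-53.  53.]
30 154 z [ 8. 17. 19.] w [-56.  55.]
40 159 z [10. 17. 19.] w [-56.  58.]
50 165 z [ 8. 17. 20.] w [-56.  58.]
60 155 z [ 8. 17. 19.] w [-56.  57.]
70 156 z [ 9. 17. 19.] w [-56.  55.]
80 143 z [ 8. 17. 19.] w [-52.  49.]
90 113 z [ 8. 16. 18.] w [-45.  42.]
100 90 z [ 8. 16. 18.] w [-32.  29.]
110 9 z [ 7. 14. 17.] w [-12.  11.]
```

View pics/s2.png

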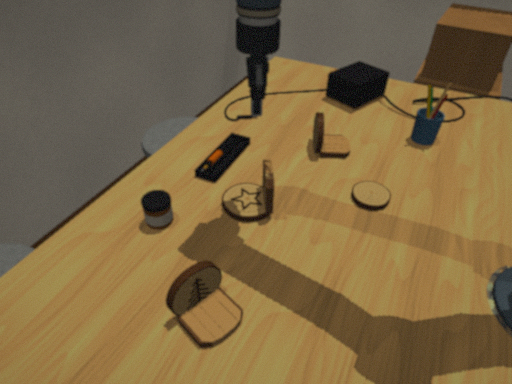

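The fir stands upright at (205,305) and the gripper hovers over the star. Next I go down behind the star's foot and draw it over.

Request:
{"api": "step_arm", "payload": {
  "angular": [
    [0,0,0],
    [0,0,0],
    [0,0,0],
    [0,0,0],
    [0,0,0],
    [0,0,0],
    [0,0,0],
    [0,0,0]
  ],
  "dp": [
    [-0.08,0.06,0.6],
    [0,0,0.6],
    [0,0,0.6],
    [0,0,0.5],
    [0,0,0.48],
    [0,0,0],
    [0.1,0,0],
    [0.06,0,0]
  ],
  "fingers": [0,0,0,0,0,0,0,0]
}}

```text
time: 9.05
position: [607.0, -15.5, 120.4]
orientation: [-0.256, 0.967, -0.0, 0.001]
force: [0.0, 0.2, 0.2]
opening: 0.2
grasp_force: 0.0
```

Request:
{"api": "step_arm", "payload": {
  "angular": [
    [0,0,0],
    [0,0,0],
    [0,0,0],
    [0,0,0],
    [0,0,0],
    [0,0,0],
    [0,0,0],
    [0,0,0],
    [0,0,0],
    [0,0,0]
  ],
  "dp": [
    [0.06,0,0],
    [0.06,0,0],
    [0.06,0,0],
    [0.06,0,0],
    [0.06,0,0],
    [0.06,0,0],
    [0.06,0,0],
    [0.06,0,0],
    [0.06,0,0],
    [0.06,0,0]
  ],
  "fingers": [0,0,0,0,0,0,0,0,0,0]
}}

```text
time: 10.05
position: [579.9, -31.0, 118.6]
orientation: [-0.256, 0.967, 0.0, -0.0]
force: [0.7, -0.2, -0.8]
opening: -0.3
grasp_force: 0.3
```

```bash
cat > st.py <<'E'
from h import *
o=get_obs();p=o["position"];u=np.array([.868,.496]);e=p[:2]-np.array([579,-34.5]);print(p,"d",e@u,"w",e@[-u[1],u[0]],o["force"])
prof(cloud(read_camera("side")),[579,-34.5],u)
E
python3 st.py
```

```text
[579.94968698 -30.98029899 118.57266814] d 2.5701000005702435 w 2.5840557308574814 [ 0.70521048 -0.24853408 -0.78692003]
-30 64 z [ 86. 101. 104.] w [-33.  48.]
-20 153 z [ 56.  98. 106.] w [-16.  51.]
-10 247 z [ 24.  77. 113.] w [-11.  51.]
0 274 z [ 20.  46. 115.] w [-49.  51.]
10 172 z [ 10.  22. 111.] w [-45.  49.]
20 152 z [10. 24. 26.] w [-52.  54.]
30 160 z [12. 26. 29.] w [-55.  57.]
40 170 z [12. 28. 32.] w [-56.  58.]
50 172 z [17. 31. 34.] w [-58.  58.]
60 166 z [19. 34. 37.] w [-56.  56.]
70 163 z [21. 36. 39.] w [-53.  53.]
80 145 z [25. 38. 41.] w [-47.  46.]
90 114 z [25. 40. 43.] w [-37.  35.]
100 56 z [27. 38. 44.] w [-20.  25.]
```

Request:
{"api": "step_arm", "payload": {
  "angular": [
    [0,0,0],
    [0,0,0],
    [0,0,0],
    [0,0,0],
    [0,0,0],
    [0,0,0],
    [0,0,0],
    [0,0,0],
    [0,0,0],
    [0,0,0],
    [0,0,0],
    [0,0,0]
  ],
  "dp": [
    [0.06,0,0.01],
    [0.06,0,0.01],
    [0.06,0,0.01],
    [0.06,0,0.01],
    [0.06,0,0.01],
    [0.06,0,0.01],
    [0.06,0,0.02],
    [0.06,0,0.02],
    [0.06,0,0.02],
    [0.06,0,0.02],
    [0.06,0,0.03],
    [0.06,0,0.03]
  ],
  "fingers": [0,0,0,0,0,0,0,0,0,0,0,0]
}}

```text
time: 11.3
position: [548.7, -48.7, 108.7]
orientation: [-0.256, 0.967, 0.0, -0.0]
force: [-0.2, 0.0, -0.1]
opening: 0.4
grasp_force: 0.1
```

```bash
python3 st.py
```

```text
[548.74320293 -48.72315618 108.65038159] d -33.31758531775937 w 2.661671783290374 [-0.22460993  0.01065617 -0.11245059]
-70 11 z [83. 85. 87.] w [-23.  22.]
-60 90 z [73. 87. 93.] w [-20.  47.]
-50 139 z [ 62.  85. 106.] w [-3. 50.]
-40 178 z [ 49.  75. 114.] w [ 0. 50.]
-30 251 z [ 38.  62. 113.] w [-51.  50.]
-20 202 z [24. 47. 55.] w [-48.  50.]
-10 179 z [20. 34. 41.] w [-51.  51.]
0 136 z [15. 25. 30.] w [-49.  50.]
10 145 z [13. 32. 36.] w [-52.  54.]
20 162 z [22. 39. 44.] w [-56.  57.]
30 162 z [29. 46. 51.] w [-57.  58.]
40 172 z [34. 54. 59.] w [-53.  58.]
50 173 z [43. 60. 65.] w [-53.  56.]
60 154 z [49. 68. 72.] w [-41.  50.]
70 126 z [55. 73. 79.] w [-32.  43.]
80 64 z [62. 71. 80.] w [-19.  29.]
```

Request:
{"api": "step_arm", "payload": {
  "angular": [
    [0,0,0],
    [0,0,0],
    [0,0,0],
    [0,0,0],
    [0,0,0],
    [0,0,0],
    [0,0,0],
    [0,0,0]
  ],
  "dp": [
    [0.06,0,0.03],
    [0.06,0,0.03],
    [0.06,0,0.03],
    [0.06,0,0.04],
    [0.05,0,0.04],
    [0.05,0,0.04],
    [0.05,0,0.04],
    [0.05,0,0.04]
  ],
  "fingers": [0,0,0,0,0,0,0,0]
}}

```text
time: 12.15
position: [529.7, -59.6, 94.1]
orientation: [-0.256, 0.967, 0.0, -0.0]
force: [-0.3, 0.4, 0.2]
opening: -0.2
grasp_force: 0.0
```

```bash
python3 st.py
```

```text
[529.69879204 -59.5596596   94.06659126] d -55.22303967328494 w 2.701614615248554 [-0.30807577  0.4300877   0.20494156]
-90 63 z [50. 60. 68.] w [-26.  42.]
-80 129 z [45. 62. 67.] w [-29.  50.]
-70 134 z [39. 57. 96.] w [-5. 50.]
-60 178 z [ 35.  52. 101.] w [-15.  51.]
-50 240 z [ 31.  46. 116.] w [-52.  50.]
-40 173 z [23. 39. 43.] w [-49.  50.]
-30 165 z [17. 33. 37.] w [-52.  50.]
-20 169 z [13. 27. 32.] w [-52.  50.]
-10 116 z [20. 24. 35.] w [-50.  49.]
0 129 z [17. 40. 51.] w [-52.  55.]
10 162 z [28. 57. 68.] w [-55.  58.]
20 165 z [43. 73. 84.] w [-53.  58.]
30 170 z [57. 86. 99.] w [-40.  55.]
40 141 z [ 73.  95. 105.] w [-26.  47.]
50 46 z [ 88.  97. 101.] w [-24.  28.]
```

Request:
{"api": "step_arm", "payload": {
  "angular": [
    [0,0,0],
    [0,0,0],
    [0,0,0],
    [0,0,0],
    [0,0,0]
  ],
  "dp": [
    [0,0,0],
    [0,0,0],
    [0,0,0],
    [0,0,0],
    [0,0,0]
  ],
  "fingers": [0,0,0,0,0]
}}

```text
time: 12.7
position: [530.0, -59.4, 94.3]
orientation: [-0.256, 0.967, 0.0, 0.0]
force: [0.5, 1.0, 0.5]
opening: 0.2
grasp_force: 0.0
```

```bash
python3 st.py
```

```text
[530.01423286 -59.4082725   94.33818417] d -54.87414903973489 w 2.67655997433233 [0.50563069 0.95332521 0.48724592]
-110 52 z [11. 16. 18.] w [-35.  34.]
-100 120 z [10. 16. 18.] w [-48.  46.]
-90 140 z [ 8. 16. 18.] w [-51.  50.]
-80 140 z [ 9. 16. 18.] w [-52.  50.]
-70 162 z [ 8. 16. 98.] w [-52.  50.]
-60 183 z [  9.  17. 102.] w [-51.  50.]
-50 208 z [ 10.  17. 116.] w [-51.  49.]
-40 135 z [ 9. 16. 18.] w [-52.  50.]
-30 68 z [ 8. 16. 18.] w [-9. 50.]
-20 191 z [ 13.  90. 113.] w [-23.  58.]
-10 445 z [ 12.  74. 113.] w [-50.  58.]
```

The star is upright with its heel about where it was. I withdraw straight up.

Request:
{"api": "step_arm", "payload": {
  "angular": [
    [0,0,0],
    [0,0,0],
    [0,0,0],
    [0,0,0],
    [0,0,0],
    [0,0,0],
    [0,0,0],
    [0,0,0],
    [0,0,0]
  ],
  "dp": [
    [0,0,-0.3],
    [0,0,-0.6],
    [0,0,-0.7],
    [0,0,-0.7],
    [0,0,-0.7],
    [0,0,-0.4],
    [0,0,0],
    [0,0,0],
    [0,0,0]
  ],
  "fingers": [0,0,0,0,0,0,0,0,0]
}}

```text
time: 13.65
position: [529.0, -59.4, 262.7]
orientation: [-0.256, 0.967, 0.0, -0.001]
force: [-0.5, 0.7, 0.4]
opening: -0.3
grasp_force: 0.0
```

```bash
python3 - <<'E'
from h import *
c=read_camera("side");cv2.imwrite("pics/s3.png",c["pixels"])
E
```

```text
(no output)
```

View pics/s3.png

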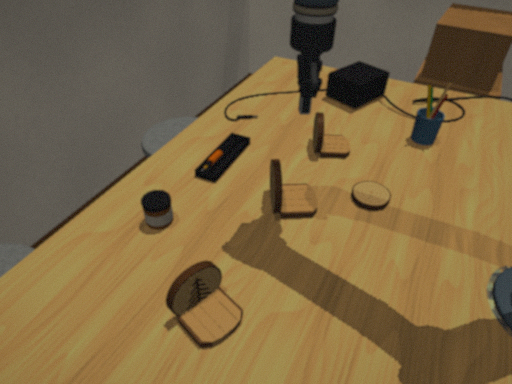

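All three stands are upright: star (290,190), fir (205,305) and heart (330,135). The bystanders haven't moved and the gripper is clear.

```bash
python3 -c "
from station import hand_in
print(hand_in())"
```

```text
the job is handed in; nothing more can be done
None
```

The star and fir stands are both upright with their heels within a few millimetres of where they lay, the heart stand and other items look unmoved, and the job was handed in at about 14 s; the hand-in returned no verdict.

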